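# Check the tray clamp for tightness, then load the tray

### The arm

A 6-joint arm with a two-finger parallel gripper is mounted at the origin on the work surface. World frame = base frame: x ahead of the robot, y to its left, z up, the work surface at z = 0. Lengths are in m, angles in rad, forces in N, time in s.
With the tool pointing down it reaches from about 0.35 to 0.975 m from the base axis. Payload 4.9 kg.
Tool frame: the origin (TCP) lies at the very end of the fingers, on their centre line; the grasp point (between the pads) lies 19 mm behind it; z points along the fingers, y is the line along which they close (so a half turn about z gives the same grasp; the last joint's range is limited). The gripper opens to 85 mm and grips with 20 to 120 N. Pads are 22 mm wide; open, the fingers measure 114 mm over their backs; the gripper's body (76 mm by 85 mm) begins 54 mm behind the grasp point. The pads swing forward as they close: fully open they stand 13 mm farther back than shut.
Start: joints at [-1.229, 0.053, 1.613, -0, 1.476, -0.119], TCP at [0.278, -0.56, 0.197] pointing down, gripper open.
Joint ranges: [-3.01, 3.01], [-1.01, 2.22], [0.06, 2.58], [-1.02, 4.17], [0.09, 2.62], [-3.14, 3.14]. Speed limits (rad/s): [2.57, 2.57, 3.14, 3.14, 3.14, 3.14].

### API

Orientations are given as a unit quaternion [w, x, y, z].
In Python, from plant import state, optics, ticket, nets gives the robot as it stands. The module is installed in compiled form; this text tells all that it offers.
- The arm moves only by the shell command python3 -m inch 'ROWS' [OPENING]. ROWS is JSON, a list of rows, each an object of numbers: "dx", "dy", "dz": the shift along the tool's x, y, z as a fraction of full scale; "rx", "ry", "rz": the turn, a rotation vector about the tool's x, y, z as a fraction of full scale. In form: [{"dx": .., "dy": .., "dz": .., "rx": .., "ry": .., "rz": ..}, ...]. A call has 1 to 5 rows; each row is the pose to reach, as a shift and turn from the pose commanded when the call began, along the tool's axes at that moment; what a row does not reach only later rows make up. Full scale, the value 1, is 0.8 m for a shift and 1.5 rad for a turn. A row lasts 1/10 s, in which the tool goes at most 50 mm and 8.59 degrees, less where a joint would pass 70% of its speed; a pose out of reach is approached as far as the arm can. A call with a number of a shift or a turn outside -1 to 1 is refused whole. A call with a gripper value outside its range is refused whole. OPENING is the opening, from -1 (shut) to 1 (fully open), set as the call begins (- or left out, the last holds). The fingers move at their own pace and stop on an object; the grip force is fixed at half the most. Time passes only in rows, so rows that repeat a pose let the fingers close. It gives the time, the measured TCP pose, the force, the opening and the grip force at its end, in the units of the state.
- state(): the state, without advancing time (a new reading comes with each control period).
- optics.grab_frame(name): name is "side" or "top" or "wrist"; returns the picture (384x512x3 uint8, red, green, blue); there is no depth.
- optics.camera_info(name): a dict with "fx", "fy", "cx", "cy" (pixels), "R" (3x3) and "t" (3): a world point X has camera coordinates R X + t. Camera axes: x right, y down, z forward; pixel columns grow to the right and rows downward; lengths in m; the calibration is good to about 2 mm. A picture is of the moment at which its call begins: read the wrist's pose just before it. camera_info takes no time and is no camera call; for the wrist camera it gives the pose at the moment of the call.
- ticket.job_done(): hands the job in; it is judged then, once.
Trained networks look in the newest picture that a camera, given by its name, has taken for a name from the list of things; names that differ only in an ending like _2 or _b are one class to them, and where a whole thing is asked for, a point or a joint stands for the part that bears it (a point fixed in the world has none). Each returns a list of dicts, best first, with "confidence" (0 to 1); they miss things now and then, are a little off and sometimes report something else, mostly with a low value. They report only what shows in the picture. A call takes as long as a camera call.
- nets.boxes_of(camera, name): "bbox" ([centre column, centre row, width, height] in pixels, round what is visible of it).
- nets.outline_of(camera, name): "pixels" (384x512 bool, what is visible of it) and "bbox" ([centre column, centre row, width, height] in pixels, round what is visible of it).
The state is a dict: "time": time; "joint_pos": joint angles; "joint_vel": joint speeds; "joint_efforts": joint torques, N m; "tool_pos": TCP position; "tool_rot": TCP orientation; "contact_force": force on the tool from outside, world axes, zero at the start; "ft_torque": the same for the moment, N m; "gripper_width": opening from 0.0 (shut) to 1.0 (fully open); "grasp_force": force on a finger pad.
Only numpy, scipy, OpenCV 4.12 (cv2) and the standard library are available. Lean on these libraries where they do the work, as an engineer would, in place of code of your own. Each camera call takes 0.05 s, during which the arm holds its last target. There are 200 camera calls.

### The job

Swing the red-ball clamp lever of the grey stand clockwise (seen from above) until it comes up firm, then lean on the ball across the lever with about 8 N for a good second to prove the screw holds, never so hard that the screw itself turns. Let go with the lever left home, and only then stand the orange-lidded jar upright in the blue tray, set down gently, without disturbing the other stock.

Things in the scene. Friction and masses are not known exactly. Their poses are not given: they have to be found in the camera images.
- stand: Fixed clamp-on stand, standing anywhere with any small yaw. Origin under the foot block on the work surface. Foot block grey, 90 x 80 mm, 50 mm tall, on a foot plate 130 x 110 mm; an aluminium tongue (50 mm wide, top at 56 mm) runs along its +y to the blue tray. z up.
- pivot (a point): Point on the vertical axis of the clamp screw, straight over the stand's origin, at the height of the ball's centre (97 mm). The lever turns about it: first slack, clockwise by 0.5 to 1.1 rad (under 1 N at the ball), ending on the robot's side of the block, then firm. Then the ball gives about 2 mm per 10 N and springs back. The screw itself turns above about 16 N at the ball (1.4 N m).
- ball (a point): Centre of the red ball, 26 mm across, at the end of the clamp lever: 85 mm from the screw axis, 97 mm above the work surface. A steel arm, 10 mm thick, runs to it from a black hub 30 mm across on the axis (top 92 mm above the surface). The lever stays where it is left while slack.
- mark (a point): White witness line on the brass flange of the screw (56 mm across, top 62 mm above the surface), this point 24 mm from the screw axis. Its x axis points outward; when the lever is home the arm stands near the line, within about 0.15 rad either way: where it comes up firm is found only by feel. The line moves only if the screw turns, which it must not.
- screw_twist (a joint): Elastic twist of the clamp screw's shank, rad: 0 unloaded, positive under a tightening (clockwise) torque, 120 N m/rad. Too small to see: 8 N across the lever at the ball (0.68 N m) gives 0.0057 rad.
- tray (a point): Centre of the upper face of the tray floor, 56 mm above the work surface and 140 mm from the screw axis along the stand's +y. The tray is blue, 130 x 130 mm outside, 120 x 120 mm inside, with a rim rising 8 mm above its floor; its sides are parallel to the stand's x and y (axes as the stand's).
- jar_orange: The jar to load: amber glass with paper label and orange lid, 56 mm across, 90 mm tall, 0.3 kg; origin at the centre of its underside, z up. Stands on the work surface on the robot's right, among two others.
- jar_green: Bystander: jar of the same shape with a green lid; origin at the centre of its underside.
- jar_white: Bystander: jar of the same shape with a white lid; origin at the centre of its underside.
- pump_bottle: Bystander: white pump bottle, 68 mm across, body 130 mm tall, black pump up to 190 mm; origin at the centre of its underside.
- can: Bystander: tin can with yellow label, 74 mm across, 110 mm tall; origin at the centre of its underside.
- tub: Bystander: grey food tub with blue lid, 116 x 86 mm, 60 mm tall; origin at the centre of its underside.

How it is judged:
By the outcome, as a careful person would: the job done as asked, in the order asked, and still so for the second after the job is handed in, with the robot touching nothing.
It also fails if it takes over 70 s, if anything falls off the work surface, if the arm or the gripper's body presses on something with over 40 N, if the wrist force passes 120 N, or if a joint passes its speed limit or range.

## Working session

There is one attempt and no reset: what is moved stays moved. The work goes in short steps, Python scripts to look and compute and a shell command to move; the robot and the scene stay as the last step left them, time stands still between calls to the robot, and variables do not carry over. Pictures are saved under pics/ and viewed, at most 10 in all, crops included, and the job is handed in when it is done.

```bash
mkdir -p pics; ls
python3 - <<'E'
from plant import state, optics, nets
import cv2,numpy as np
s=state();print({k:np.round(v,3).tolist() for k,v in s.items()})
a=optics.grab_frame("top");b=optics.grab_frame("side")
cv2.imwrite("pics/a.png",cv2.resize(a[:,:,::-1],(800,600)))
cv2.imwrite("pics/b.png",cv2.resize(b[:,:,::-1],(800,600)))
for c in("top","side"):
  i=optics.camera_info(c);print(c,i["fx"],i["cx"],i["cy"],np.round(-np.array(i["R"]).T@i["t"],3),np.round(i["R"],3).tolist())
  for n in("ball","mark","tray","jar_orange","jar_green","jar_white","stand"):
    for d in nets.boxes_of(c,n)[:2]: print(c,n,np.round(d["bbox"],1),round(d["confidence"],2))
E
```

```text
pics
{'time': 0.0, 'joint_pos': [-1.229, 0.053, 1.614, 0.0, 1.476, -0.119], 'joint_vel': [-0.001, -0.0, 0.0, 0.001, -0.001, -0.001], 'joint_efforts': [-0.002, -39.369, -37.017, -0.0, 0.007, -0.0], 'tool_pos': [0.278, -0.559, 0.196], 'tool_rot': [-0.001, 0.974, 0.228, -0.0], 'contact_force': [1.373, 0.334, -0.79], 'ft_torque': [0.017, -0.041, -0.02], 'grasp_force': 0.0, 'gripper_width': 1.005}
top 404.77417569547794 260.34879809808166 190.66685805845822 [0.412 0.037 1.185] [[-0.027, -0.999, -0.03], [-0.991, 0.031, -0.131], [0.132, 0.026, -0.991]]
top ball [254.  203.4  23.4  33.9] 0.63
top mark [357.6 225.2  28.4  18.5] 0.21
top tray [220.1 196.2  95.5  50.5] 0.85
top jar_orange [217.7 193.4  99.9  49.9] 0.65
top jar_orange [358.8 179.7  25.7  25.8] 0.56
top jar_green [405.1 215.6  29.8  22.2] 0.68
top jar_white [357.1 225.6  28.1  24. ] 0.57
top stand [218.5 196.8  96.3  52.5] 0.9
side 352.47225858043987 251.75186769203128 196.61340635711596 [0.486 0.892 0.926] [[-0.999, -0.047, 0.002], [-0.034, 0.702, -0.711], [0.032, -0.71, -0.703]]
side ball [252.4 208.2  29.5  19.9] 0.49
side mark [249.6 211.4  33.1  26.7] 0.75
side tray [239.1 238.9  58.1  82.4] 0.81
side jar_orange [238.9 157.9  17.   26.9] 0.77
side jar_green [265.4 141.2  17.   23.3] 0.67
side jar_green [322.9 311.5  51.8  41. ] 0.5
side jar_white [272.1 162.8  13.1  21.7] 0.65
side stand [237.9 240.   52.1  84.7] 0.69
side stand [252.4 207.1  29.4  19.4] 0.38
```

View pics/a.png

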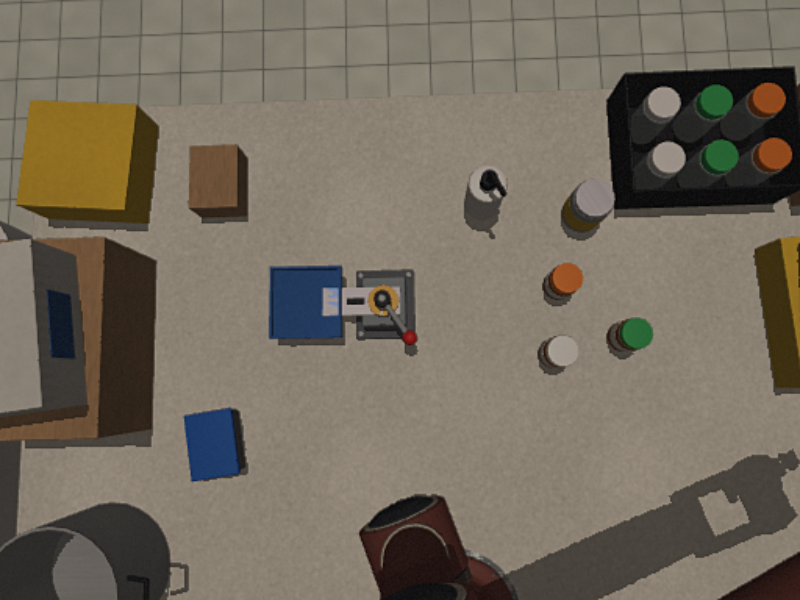

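View pics/b.png

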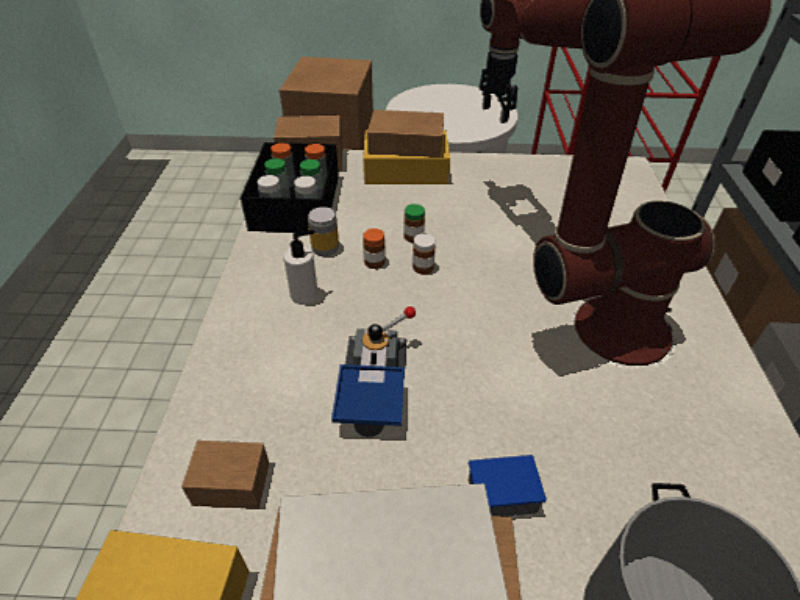

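The top view shows the ball at (410,338), hub at (382,299), tray at (307,303), orange lid at (567,280), white lid at (560,351), green lid at (634,333). These are in 800x600 pixels. Clockwise takes the ball to the image's lower left (+y).

```bash
cat > h.py <<'E'
import numpy as np,cv2
from plant import state,optics,nets
def ray(i,u,v):
    R=np.array(i["R"]);d=R.T@np.array([(u-i["cx"])/i["fx"],(v-i["cy"])/i["fy"],1]);return -R.T@np.array(i["t"]),d
def onz(i,u,v,z):
    o,d=ray(i,u,v);return o+d*(z-o[2])/d[2]
def cen(img,lo,hi,roi):
    h=cv2.cvtColor(img,cv2.COLOR_RGB2HSV);x0,y0,x1,y1=roi
    m=cv2.inRange(h,lo,hi);k=np.zeros_like(m);k[y0:y1,x0:x1]=m[y0:y1,x0:x1]
    n,l,st,c=cv2.connectedComponentsWithStats(k);j=1+np.argmax(st[1:,4]);return c[j],st[j]
def R_tool(): 
    from scipy.spatial.transform import Rotation as Ro
    w,x,y,z=state()["tool_rot"];return Ro.from_quat([x,y,z,w]).as_matrix()
E
python3 - <<'E'
from h import *
im=optics.grab_frame("top");i=optics.camera_info("top");f=.64
red=cen(im,(0,150,60),(6,255,255),(245,200,285,230))
print("ball",red,onz(i,*red[0],.097))
for n,lo,hi,r in(("or",(6,150,80),(15,255,255),(345,160,380,200)),("gr",(50,100,50),(80,255,255),(385,195,425,235)),("wh",(0,0,120),(180,40,255),(345,212,372,233))):
  c=cen(im,lo,hi,r);print(n,c,onz(i,*c[0],.09))
t=cen(im,(100,120,40),(125,255,255),(165,160,228,225));print("tray",t,onz(i,*t[0],.062))
print("hub",onz(i,382*f,299*f,.092))
s=optics.grab_frame("side");j=optics.camera_info("side")
red=cen(s,(0,150,60),(6,255,255),(250,190,275,210));print("ball side",red,onz(j,*red[0],.097))
c=cen(s,(6,150,80),(15,255,255),(225,142,255,160));print("or side",c,onz(j,*c[0],.088))
c=cv2.resize(im[165:225,165:285],(800,400),interpolation=cv2.INTER_CUBIC);cv2.imwrite("pics/c.png",c[:,:,::-1])
for n in("pump_bottle","can"):
  for d in nets.boxes_of("top",n)[:1]:print(n,d["bbox"])
E
```

```text
ball (array([261.83076923, 215.75384615]), array([258, 211,   9,  10,  65], dtype=int32)) [0.48844591 0.0637114  0.097     ]
or (array([362.64765101, 177.62080537]), array([353, 168,  20,  20, 298], dtype=int32)) [ 0.58471853 -0.21315607  0.09      ]
gr (array([407.19805195, 212.92532468]), array([398, 204,  20,  19, 308], dtype=int32)) [ 0.48521602 -0.32590325  0.09      ]
wh (array([360.25925926, 223.81481481]), array([351, 215,  20,  18, 297], dtype=int32)) [ 0.45967832 -0.19929693  0.09      ]
tray (array([193.32254585, 193.26591154]), array([ 172,  170,   47,   47, 1854], dtype=int32)) [0.55972502 0.25538014 0.062     ]
hub [0.55670016 0.10932002 0.092     ]
ball side (array([261.88571429, 199.22857143]), array([259, 196,   7,   8,  35], dtype=int32)) [0.48946182 0.06435157 0.097     ]
or side (array([238.72072072, 151.22522523]), array([233, 146,  13,  12, 111], dtype=int32)) [ 0.58638575 -0.20378733  0.088     ]
pump_bottle [311.2, 121.4, 28.4, 31.5]
can [375.1, 133.7, 36.5, 34.4]
```

View pics/c.png

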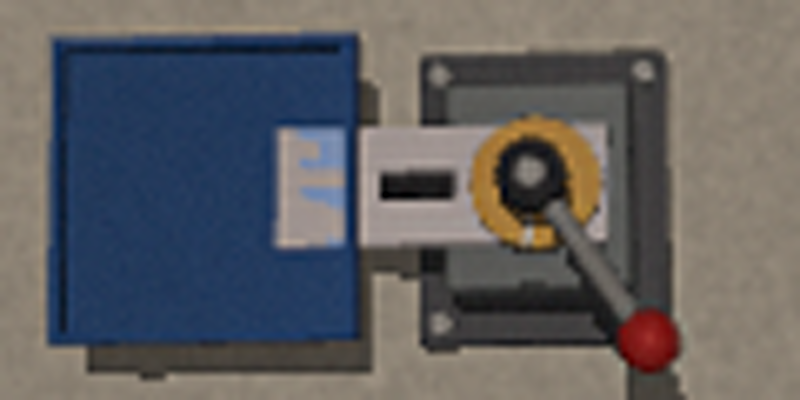

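The crop shows the tray spanning cols 50–358 and rows 35–345, the hub at (532,172), the flange at (536,182), the witness line at about (528,235), and the ball at (649,340). The line points straight at the robot's side.

Run:
```python
from h import *
i=optics.camera_info("top");q=lambda x,y,z:onz(i,165+x/6.667,165+y/6.667,z)[:2]
np.set_printoptions(precision=4,suppress=True)
print("fl",q(536,182,.062),"hub",q(532,172,.09),"mark",q(528,235,.062),"ball",q(649,340,.097))
T=[q(*p,.064) for p in((51,36),(358,34),(358,344),(50,345))];print("tray",T,np.mean(T,0),"yaw edge",T[0]-T[1],T[0]-T[3])
print("foot",[q(*p,.006) for p in((424,56),(664,52),(664,346),(424,348))])
```

```text
fl [0.558  0.1088] hub [0.5585 0.1086] mark [0.5357 0.1126] ball [0.4878 0.0623]
tray [array([0.6265, 0.3135]), array([0.6232, 0.1827]), array([0.4919, 0.1844]), array([0.4952, 0.3137])] [0.5592 0.2486] yaw edge [0.0034 0.1308] [ 0.1313 -0.0002]
foot [array([0.6232, 0.1609]), array([0.6216, 0.0543]), array([0.4913, 0.058 ]), array([0.4935, 0.1631])]
```

```bash
cat > go.py <<'E'
import sys
from h import *
from scipy.spatial.transform import Rotation as Ro
x,y,z,yaw=map(float,sys.argv[1:5]);s=state()
R=R_tool();a=np.radians(yaw);c,n=np.cos(a),np.sin(a)
T=np.array([[c,n,0],[n,-c,0],[0,0,-1]])
d=R.T@(np.array([x,y,z])-s["tool_pos"])/.8;r=Ro.from_matrix(R.T@T).as_rotvec()/1.5
print("t",round(s["time"],2),"pos",np.round(s["tool_pos"],4),"F",np.round(s["contact_force"],1),"yaw",round(float(np.degrees(np.arctan2(R[1,0],R[0,0]))),1),"->d",np.round(d,4),"r",np.round(r,3),"j6",np.round(s["joint_pos"][5],2))
E
python3 -m inch '[{"dx":0.1,"dy":-0.1,"rz":-0.1},{"dx":0.2,"dy":-0.2,"rz":-0.2},{"dx":0.3,"dy":-0.29,"rz":-0.3},{"dx":0.4,"dy":-0.38,"rz":-0.4},{"dx":0.55,"dy":-0.524,"rz":-0.5}]' -1; python3 go.py .486 .010 .2 80
```

```text
t 1.0 pos [ 0.2779 -0.5598  0.1974] F [-0.3 -0.6  0.2] yaw 26.4 ->d [ 0.5497 -0.5223 -0.0032] r [-0.    -0.    -0.624] j6 -0.12validation failed for argument at $[0]...
```

```bash
python3 -m inch '[{"dx":0.1,"dy":-0.1,"dz":0,"rx":0,"ry":0,"rz":-0.1},{"dx":0.2,"dy":-0.2,"dz":0,"rx":0,"ry":0,"rz":-0.2},{"dx":0.3,"dy":-0.29,"dz":0,"rx":0,"ry":0,"rz":-0.3},{"dx":0.4,"dy":-0.38,"dz":0,"rx":0,"ry":0,"rz":-0.4},{"dx":0.55,"dy":-0.524,"dz":0,"rx":0,"ry":0,"rz":-0.5}]' -1; python3 go.py .486 .010 .2 80
```

```text
time: 1.5
tool_pos: [0.3621, -0.3226, 0.1975]
tool_rot: [0.0, 0.821, 0.571, 0.0]
contact_force: [1.9, 0.4, -0.3]
gripper_width: 0.142
grasp_force: 0.0
t 1.5 pos [ 0.3621 -0.3226  0.1975] F [ 1.9  0.4 -0.3] yaw 69.7 ->d [ 0.4436  0.0009 -0.0031] r [ 0.    0.   -0.12] j6 -0.53
```

```bash
python3 -m inch '[{"dx":0.443,"dy":0,"dz":0,"rx":0,"ry":0,"rz":-0.08},{"dx":0.443,"dy":0,"dz":0,"rx":0,"ry":0,"rz":-0.12},{"dx":0.443,"dy":0,"dz":0,"rx":0,"ry":0,"rz":-0.12},{"dx":0.443,"dy":0,"dz":0,"rx":0,"ry":0,"rz":-0.12},{"dx":0.443,"dy":0,"dz":0,"rx":0,"ry":0,"rz":-0.12}]'; python3 -m inch '[{"dx":0.18,"dy":0.03,"dz":0,"rx":0,"ry":0,"rz":0},{"dx":0.18,"dy":0.03,"dz":0,"rx":0,"ry":0,"rz":0}]' ; python3 go.py .486 .010 .2 80
```

```text
time: 2.0
tool_pos: [0.4503, -0.0884, 0.1979]
tool_rot: [0.001, 0.768, 0.641, 0.0]
contact_force: [0.9, -1.1, -0.6]
gripper_width: -0.002
grasp_force: 0.0
time: 2.2
tool_pos: [0.4841, 0.0059, 0.1978]
tool_rot: [0.001, 0.768, 0.641, 0.0]
contact_force: [0.2, -0.9, 0.3]
gripper_width: -0.003
grasp_force: 0.0
t 2.2 pos [0.4841 0.0059 0.1978] F [ 0.2 -0.9  0.3] yaw 79.7 ->d [ 0.0055  0.0014 -0.0027] r [ 0.001  0.    -0.004] j6 0.04
```

```bash
python3 -m inch '[{"dx":0,"dy":0,"dz":0.06,"rx":0,"ry":0,"rz":0},{"dx":0,"dy":0,"dz":0.11,"rx":0,"ry":0,"rz":0},{"dx":0,"dy":0,"dz":0.141,"rx":0,"ry":0,"rz":0},{"dx":0,"dy":0,"dz":0.141,"rx":0,"ry":0,"rz":0}]'
python3 - <<'E'
from h import *
i=optics.camera_info("wrist");im=optics.grab_frame("wrist");cv2.imwrite("pics/d.png",cv2.resize(im[:,:,::-1],(768,576)))
h=cen(im,(0,150,60),(6,255,255),(0,0,512,384));print(h,onz(i,*h[0],.097),-np.array(i["R"]).T@i["t"])
E
python3 go.py .484 .030 .085 80
```

```text
time: 2.6
tool_pos: [0.48, 0.0046, 0.0801]
tool_rot: [-0.003, 0.768, 0.641, -0.003]
contact_force: [-0.3, 0.2, 0.5]
gripper_width: 0.004
grasp_force: 0.0
(array([254.80734767, 114.85349462]), array([ 229,   88,   53,   54, 2232], dtype=int32)) [0.48995719 0.06456757 0.097     ] [0.4937484  0.06890761 0.25572654]
t 2.65 pos [0.4821 0.0041 0.0829] F [0.4 0.3 1.6] yaw 79.7 ->d [ 0.0323 -0.0035 -0.0026] r [-0.003  0.    -0.004] j6 0.03
```

View pics/d.png

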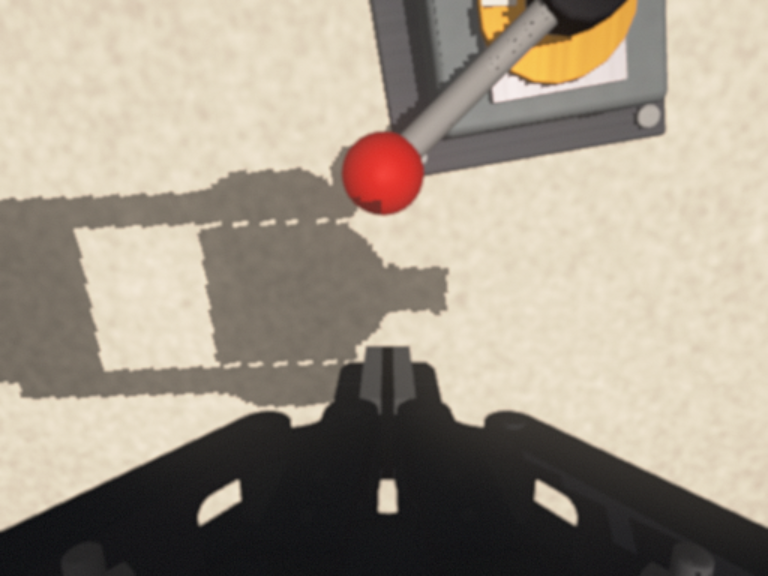

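The wrist view puts the ball at (383,172), ahead of the shut fingertips at (388,355). Its position is (0.490,0.065), which agrees with the top and side views. Next I push gently.

```bash
python3 -m inch '[{"dx":0.018,"dy":-0.005,"dz":-0.002,"rx":0,"ry":0,"rz":0},{"dx":0.032,"dy":-0.01,"dz":-0.002,"rx":0,"ry":0,"rz":0},{"dx":0.040,"dy":-0.014,"dz":-0.002,"rx":0,"ry":0,"rz":0},{"dx":0.047,"dy":-0.017,"dz":-0.002,"rx":0,"ry":0,"rz":0},{"dx":0.054,"dy":-0.021,"dz":-0.002,"rx":0,"ry":0,"rz":0}]'; python3 -m inch '[{"dx":0.007,"dy":-0.002,"dz":0,"rx":0,"ry":0,"rz":0},{"dx":0.013,"dy":-0.004,"dz":0,"rx":0,"ry":0,"rz":0},{"dx":0.019,"dy":-0.006,"dz":0,"rx":0,"ry":0,"rz":0},{"dx":0.025,"dy":-0.007,"dz":0,"rx":0,"ry":0,"rz":0},{"dx":0.025,"dy":-0.007,"dz":0,"rx":0,"ry":0,"rz":0}]'
python3 - <<'E'
from h import *
i=optics.camera_info("wrist");im=optics.grab_frame("wrist");cv2.imwrite("pics/e.png",cv2.resize(im[:,:,::-1],(768,576)))
h=cen(im,(0,150,60),(6,255,255),(0,0,512,384));print(h,onz(i,*h[0],.097))
E
python3 go.py .47 .1 .085 80
```

```text
time: 3.15
tool_pos: [0.4752, 0.0496, 0.0869]
tool_rot: [0.0, 0.768, 0.641, 0.0]
contact_force: [-0.3, -0.5, 0.4]
gripper_width: -0.0
grasp_force: 0.0
time: 3.65
tool_pos: [0.4729, 0.0704, 0.0861]
tool_rot: [-0.0, 0.768, 0.641, -0.0]
contact_force: [0.3, 0.8, -0.0]
gripper_width: 0.0
grasp_force: 0.0
(array([293.51111111, 233.74238683]), array([ 270,  214,   43,   46, 1215], dtype=int32)) [0.49175352 0.06563122 0.097     ]
t 3.7 pos [0.4729 0.0702 0.0861] F [ 0.1 -0.7 -0.8] yaw 79.7 ->d [ 0.036  -0.0103  0.0014] r [-0.     0.    -0.003] j6 0.17
```

View pics/e.png

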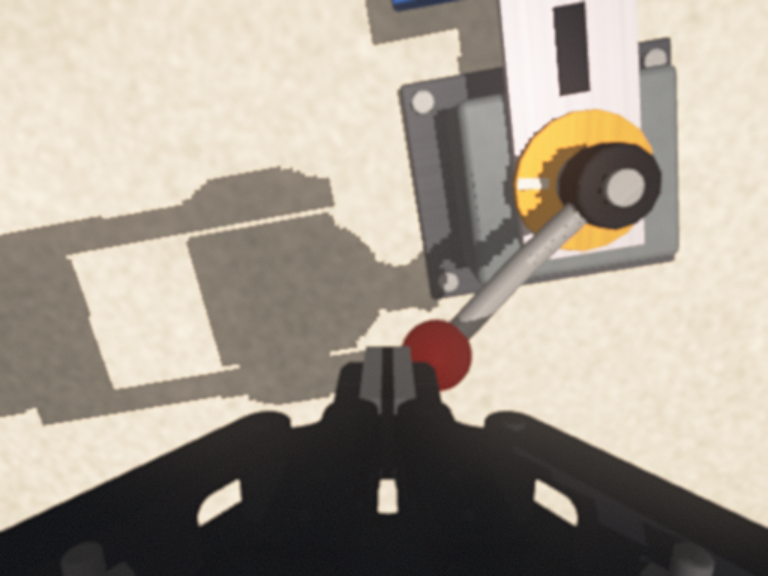

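The wrist view shows the fingertip at (388,355) beside the ball at (437,355). It slid past on the robot's side, so the ball hasn't moved. The white line is at (527,184). I'll back out and retry, lined up with the ball.

```bash
python3 -m inch '[{"dx":-0.01,"dy":-0.004,"dz":0,"rx":0,"ry":0,"rz":0},{"dx":-0.04,"dy":-0.004,"dz":0,"rx":0,"ry":0,"rz":0},{"dx":-0.065,"dy":0.0,"dz":0,"rx":0,"ry":0,"rz":0},{"dx":-0.065,"dy":0.029,"dz":0,"rx":0,"ry":0,"rz":0},{"dx":-0.065,"dy":0.029,"dz":0,"rx":0,"ry":0,"rz":0}]'
python3 - <<'E'
from h import *
i=optics.camera_info("wrist");im=optics.grab_frame("wrist")
h=cen(im,(0,150,60),(6,255,255),(0,0,512,384));b=onz(i,*h[0],.097);print(h,b)
R=R_tool();print("ball in tool mm",R.T@(b-state()["tool_pos"])*1e3)
E
python3 go.py .485 .038 .085 80
```

```text
time: 4.2
tool_pos: [0.4877, 0.0131, 0.0867]
tool_rot: [0.001, 0.768, 0.64, 0.0]
contact_force: [-0.0, -0.6, -0.7]
gripper_width: -0.001
grasp_force: 0.0
(array([242.83274021, 134.83528216]), array([ 219,  110,   49,   51, 1967], dtype=int32)) [0.48993158 0.06448821 0.097     ]
ball in tool mm [ 50.53674305  -5.96593035 -10.64644552]
t 4.25 pos [0.4867 0.0137 0.0864] F [ 0.5  0.3 -0.5] yaw 79.6 ->d [ 0.0295 -0.0075  0.0017] r [-0.     0.    -0.005] j6 0.06
```

```bash
python3 -m inch '[{"dx":0.016,"dy":-0.007,"dz":0.001,"rx":0,"ry":0,"rz":0},{"dx":0.03,"dy":-0.009,"dz":0.001,"rx":0,"ry":0,"rz":0},{"dx":0.037,"dy":-0.013,"dz":0.001,"rx":0,"ry":0,"rz":0},{"dx":0.044,"dy":-0.018,"dz":0.001,"rx":0,"ry":0,"rz":0},{"dx":0.044,"dy":-0.018,"dz":0.001,"rx":0,"ry":0,"rz":0}]'
cat > chk.py <<'E'
from h import *
i=optics.camera_info("wrist");im=optics.grab_frame("wrist")
h=cen(im,(0,150,50),(6,255,255),(0,0,512,384));b=onz(i,*h[0],.097);print(h[1],b)
R=R_tool();print("ball in tool mm",R.T@(b-state()["tool_pos"])*1e3)
E
python3 chk.py
python3 go.py .474 .065 .085 80
```

```text
time: 4.75
tool_pos: [0.478, 0.053, 0.0853]
tool_rot: [-0.0, 0.767, 0.641, -0.0]
contact_force: [-0.1, 0.6, -0.8]
gripper_width: 0.002
grasp_force: 0.0
[ 253  185   47   47 1702] [0.48989953 0.06452247 0.097     ]
ball in tool mm [ 13.90383681   9.30775334 -11.61312031]
t 4.8 pos [0.4783 0.0525 0.0854] F [-0.1 -0.2 -0.5] yaw 79.8 ->d [ 0.0144 -0.008   0.0005] r [ 0.     0.    -0.003] j6 0.13
```

Run:
```python
from h import *
i=optics.camera_info("wrist");im=optics.grab_frame("wrist")
P=np.array(state()["tool_pos"]);R=R_tool()
im=im[:,:,::-1].copy()
for o in((0,0,0),(.011,0,0),(-.011,0,0),(.011,0,-.019)):
  X=np.array(i["R"])@(P+R@np.array(o))+i["t"];u=int(i["fx"]*X[0]/X[2]+i["cx"]);v=int(i["fy"]*X[1]/X[2]+i["cy"]);print(o,u,v);cv2.circle(im,(u,v),2,(0,255,0),-1)
a=cv2.resize(im,(480,360));s=cv2.resize(optics.grab_frame("side")[160:250,215:305,::-1],(320,320),interpolation=cv2.INTER_CUBIC)
c=np.zeros((360,800,3),np.uint8);c[:,:480]=a;c[:320,480:]=s;cv2.imwrite("pics/f.png",c)
```

```text
(0, 0, 0) 257 224
(0.011, 0, 0) 257 206
(-0.011, 0, 0) 257 242
(0.011, 0, -0.019) 257 217
```

View pics/f.png

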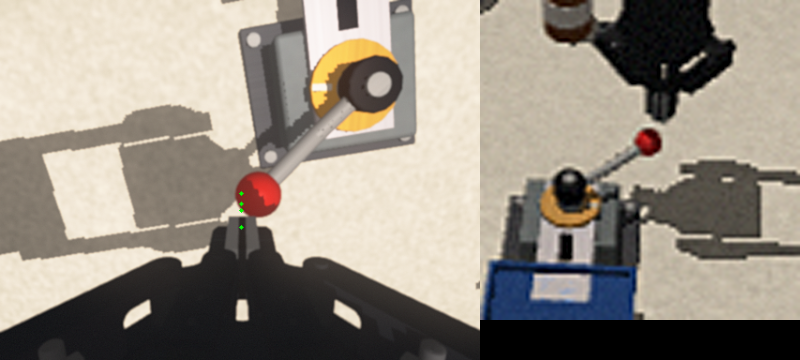

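The view shows the real finger front ending just short of the ball, about 17 px to its side, with a gap. The shut fingertip is slimmer than assumed, so the ball hasn't been touched yet. I'll centre on it and push.

```bash
python3 -m inch '[{"dx":-0.012,"dy":0.003,"dz":0,"rx":0,"ry":0,"rz":0},{"dx":-0.01,"dy":0.0117,"dz":0,"rx":0,"ry":0,"rz":0},{"dx":0.0,"dy":0.0117,"dz":0,"rx":0,"ry":0,"rz":0},{"dx":0.006,"dy":0.007,"dz":0,"rx":0,"ry":0,"rz":0},{"dx":0.013,"dy":0.002,"dz":0,"rx":0,"ry":0,"rz":0}]'; python3 chk.py
python3 go.py .4755 .0747 .085 80
```

```text
time: 5.4
tool_pos: [0.4818, 0.0624, 0.0853]
tool_rot: [-0.0, 0.768, 0.641, -0.0]
contact_force: [-0.4, -0.1, -0.8]
gripper_width: 0.004
grasp_force: 0.0
[ 249  203   46   40 1193] [0.49121006 0.06694907 0.097     ]
ball in tool mm [  5.47917391   9.11302192 -11.84909857]
t 5.45 pos [0.4813 0.0632 0.0852] F [-0.6  0.1  0.3] yaw 79.7 ->d [ 0.0129 -0.0096  0.0002] r [-0.001 -0.    -0.003] j6 0.16
```

Run:
```python
from h import *
j=optics.camera_info("side")
for z in(.08,.1,.11,.12,.13,.14,.15): print(z,onz(j,264.3,192.4,z))
i=optics.camera_info("wrist");P=np.array(state()["tool_pos"]);R=R_tool()
for o in((.011,.008,-.03),(.011,.008,-.04),(0.011,.008,-.05)):
  X=np.array(i["R"])@(P+R@np.array(o))+i["t"];print(o,i["fx"]*X[0]/X[2]+i["cx"],i["fy"]*X[1]/X[2]+i["cy"])
im=optics.grab_frame("side");cv2.imwrite("pics/g.png",cv2.resize(im[150:230,215:315,::-1],(800,640)[:2] if 0 else (750,600),interpolation=cv2.INTER_CUBIC))
```

```text
0.08 [0.48205836 0.01365596 0.08      ]
0.1 [0.48216049 0.03440511 0.1       ]
0.11 [0.48221155 0.04477968 0.11      ]
0.12 [0.48226261 0.05515425 0.12      ]
0.13 [0.48231368 0.06552882 0.13      ]
0.14 [0.48236474 0.0759034  0.14      ]
0.15 [0.4824158  0.08627797 0.15      ]
(0.011, 0.008, -0.03) 274.28967474867835 224.67001968281176
(0.011, 0.008, -0.04) 275.3661537941154 232.69042225733878
(0.011, 0.008, -0.05) 276.59596946486886 241.8532729544451
```

View pics/g.png

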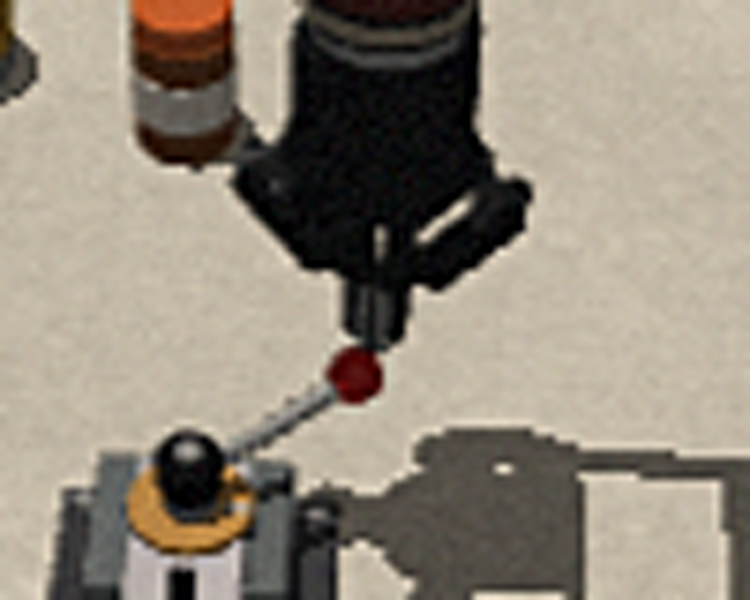

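The side view shows the fingertip (375,345) above the ball (355,375). Both cameras put the true finger end about 35 mm higher than the reported TCP. I'll back off, lower it and check.

```bash
python3 -m inch '[{"dx":-0.05,"dy":0.006,"dz":0,"rx":0,"ry":0,"rz":0},{"dx":-0.05,"dy":0.006,"dz":0.01,"rx":0,"ry":0,"rz":0},{"dx":-0.05,"dy":0.006,"dz":0.044,"rx":0,"ry":0,"rz":0},{"dx":-0.05,"dy":0.006,"dz":0.044,"rx":0,"ry":0,"rz":0}]'; python3 chk.py
python3 go.py .4755 .0747 .05 80
python3 - <<'E'
from h import *
im=optics.grab_frame("side");i=optics.camera_info("wrist");w=optics.grab_frame("wrist")
c=np.zeros((480,800,3),np.uint8);c[:300,:400]=cv2.resize(w[:,:,::-1],(400,300));c[:,400:]=cv2.resize(im[160:220,235:285,::-1],(400,480),interpolation=cv2.INTER_CUBIC);cv2.imwrite("pics/h.png",c)
E
```

```text
time: 5.9
tool_pos: [0.4763, 0.0221, 0.0466]
tool_rot: [-0.003, 0.768, 0.641, -0.002]
contact_force: [-1.4, 0.2, -1.0]
gripper_width: -0.001
grasp_force: 0.0
[ 239  130   65   66 3364] [0.48990305 0.06429027 0.097     ]
ball in tool mm [ 43.72887068   4.3925224  -48.78766783]
t 5.95 pos [0.4775 0.0221 0.0482] F [ 0.1  0.6 -0.5] yaw 79.7 ->d [ 0.0643 -0.0143 -0.0021] r [-0.003  0.    -0.004] j6 0.07
```

View pics/h.png

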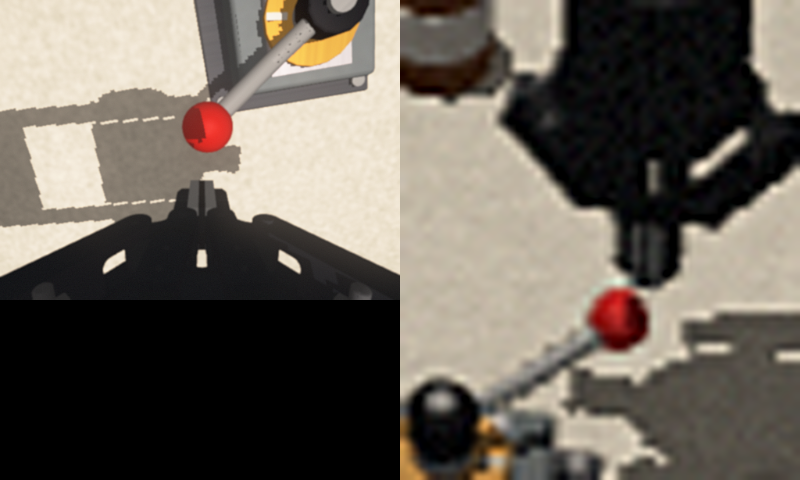

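The side crop now has the tip at (648,280). Triangulated, that is a true tip height of about 0.083, level with the ball, so the offset of about 35 mm is confirmed. The ball at (207,127) is dead ahead in the wrist view. Pushing.

```bash
python3 -m inch '[{"dx":0.01,"dy":0.006,"dz":0,"rx":0,"ry":0,"rz":0},{"dx":0.02,"dy":0.006,"dz":0,"rx":0,"ry":0,"rz":0},{"dx":0.026,"dy":0.004,"dz":0,"rx":0,"ry":0,"rz":0},{"dx":0.031,"dy":0,"dz":0,"rx":0,"ry":0,"rz":0},{"dx":0.036,"dy":-0.005,"dz":0,"rx":0,"ry":0,"rz":0}]'; python3 chk.py
python3 go.py .4713 .0795 .05 80
```

```text
time: 6.55
tool_pos: [0.4808, 0.0512, 0.0504]
tool_rot: [0.0, 0.768, 0.641, 0.0]
contact_force: [-0.1, -0.4, -0.4]
gripper_width: 0.004
grasp_force: 0.2
[ 224  179   61   62 2884] [0.4836743  0.07512945 0.097     ]
ball in tool mm [ 23.62837376  -0.70359399 -46.87488766]
t 6.6 pos [0.4801 0.0518 0.0501] F [0.3 0.6 0. ] yaw 79.7 ->d [ 0.0321 -0.017   0.0002] r [-0.    -0.    -0.003] j6 0.13
```

```bash
python3 -m inch '[{"dx":0.007,"dy":-0.004,"dz":0,"rx":0,"ry":0,"rz":0},{"dx":0.013,"dy":-0.008,"dz":0,"rx":0,"ry":0,"rz":0},{"dx":0.019,"dy":-0.011,"dz":0,"rx":0,"ry":0,"rz":0},{"dx":0.024,"dy":-0.013,"dz":0,"rx":0,"ry":0,"rz":0},{"dx":0.028,"dy":-0.014,"dz":0,"rx":0,"ry":0,"rz":0}]'; python3 chk.py
python3 go.py .4713 .0795 .05 80
```

```text
time: 7.1
tool_pos: [0.4737, 0.0751, 0.0501]
tool_rot: [-0.0, 0.768, 0.641, 0.0]
contact_force: [-0.8, -0.9, 0.7]
gripper_width: -0.003
grasp_force: 0.4
[ 224  179   61   62 2888] [0.47651882 0.09898372 0.097     ]
ball in tool mm [ 23.63717786  -1.53080497 -46.77562312]
t 7.15 pos [0.4738 0.0755 0.0502] F [-0.3 -0.   0.3] yaw 79.7 ->d [ 0.0044 -0.004   0.0003] r [ 0.    -0.    -0.003] j6 0.18
```

```bash
cat > f.py <<'E'
from h import *
import sys
R=R_tool();F=[]
for _ in range(3):
    F.append(R.T@np.array(state()["contact_force"]));optics.grab_frame("top")
f=np.mean(F,0);s=state();print("t",round(s["time"],2),"pos",np.round(s["tool_pos"],4),"Ftool",np.round(f,2))
sys.exit(abs(f[0])>2.2)
E
python3 f.py && python3 -m inch '[{"dx":0.003,"dy":-0.0007,"dz":0,"rx":0,"ry":0,"rz":0},{"dx":0.005,"dy":-0.001,"dz":0,"rx":0,"ry":0,"rz":0}]' >/dev/null && python3 f.py && python3 -m inch '[{"dx":0.0025,"dy":-0.0005,"dz":0,"rx":0,"ry":0,"rz":0},{"dx":0.004,"dy":-0.0008,"dz":0,"rx":0,"ry":0,"rz":0}]' >/dev/null && python3 f.py; python3 chk.py
```

```text
t 7.3 pos [0.4741 0.0748 0.0504] Ftool [ 0.71  0.05 -0.23]
[ 222  178   61   62 2890] [0.47644961 0.09939817 0.097     ]
ball in tool mm [ 24.6930875   -2.09596242 -46.6331511 ]False
```

```bash
sed -i 's/sys.exit(abs(f\[0\])>2.2)/sys.exit(int(abs(f[0])>2.2))/' f.py
python3 -m inch '[{"dx":0.003,"dy":-0.0007,"dz":0,"rx":0,"ry":0,"rz":0},{"dx":0.005,"dy":-0.001,"dz":0,"rx":0,"ry":0,"rz":0}]' >/dev/null && python3 f.py && python3 -m inch '[{"dx":0.0025,"dy":-0.0005,"dz":0,"rx":0,"ry":0,"rz":0},{"dx":0.004,"dy":-0.0008,"dz":0,"rx":0,"ry":0,"rz":0}]' >/dev/null && python3 f.py; python3 chk.py
python3 - <<'E'
from h import *
i=optics.camera_info("wrist");im=optics.grab_frame("wrist");h=cv2.cvtColor(im,cv2.COLOR_RGB2HSV)
m=cv2.inRange(h,(12,120,80),(35,255,255));n,l,s,c=cv2.connectedComponentsWithStats(m);j=1+np.argmax(s[1:,4]);print("brass",s[j],c[j])
x,y,w,hh,_=s[j];fl=onz(i,x+w/2,y+hh/2,.062);print("flange",fl)
cv2.imwrite("pics/i.png",cv2.resize(im[max(0,y-20):y+hh+20,max(0,x-40):x+w+20,::-1],None,fx=3.5,fy=3.5,interpolation=cv2.INTER_CUBIC)[:600,:800]);print(max(0,x-40),max(0,y-20))
E
```

```text
t 7.7 pos [0.4738 0.0789 0.0502] Ftool [-0.55 -0.42 -0.21]
t 8.05 pos [0.4737 0.0822 0.0502] Ftool [-0.3  -0.4   0.35]
[ 222  179   61   62 2900] [0.47576806 0.10625033 0.097     ]
ball in tool mm [ 24.09317417  -2.33186256 -46.78070279]
brass [ 360   92  111   70 3339] [408.87930518 118.55136268]
flange [0.5596581  0.12223451 0.062     ]
320 72
```

View pics/i.png

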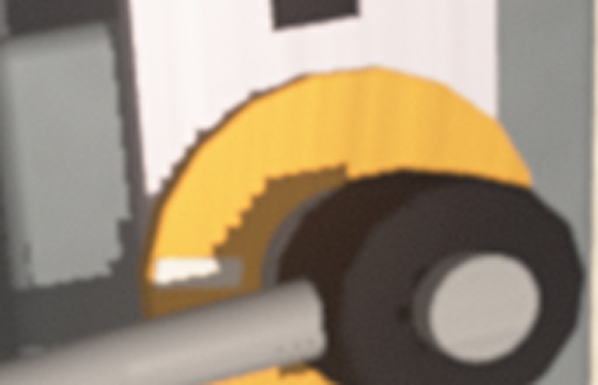

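The crop shows the white line from (155,270) to (242,268), with the arm just short of it below. I compute both headings.

Run:
```python
from h import *
i=optics.camera_info("wrist")
a=onz(i,364.3,149.1,.062);b=onz(i,389.1,148.6,.062);d=a-b
print(a,b,np.degrees(np.arctan2(d[1],d[0])),"pivot by line",a-.028*d/np.linalg.norm(d))
for P in([.56,.1105],[.558,.1088]):
  for q in([.48993,.06448],[.47577,.10625]):
    e=np.array(q)-P;print(P,np.hypot(*e),np.degrees(np.arctan2(e[1],e[0]))%360)
```

```text
[0.53404273 0.11590892 0.062     ] [0.54618904 0.11394452 0.062     ] 170.81316171017195 pivot by line [0.56168358 0.1114386  0.062     ]
[0.56, 0.1105] 0.08383105212270696 213.29578021369656
[0.56, 0.1105] 0.08433715314142401 182.88852817792397
[0.558, 0.1088] 0.08122676467766034 213.06792848533985
[0.558, 0.1088] 0.08226952898856298 181.77620613831166
```

```bash
python3 -m inch '[{"dx":0.0025,"dy":-0.001,"dz":0,"rx":0,"ry":0,"rz":0},{"dx":0.004,"dy":-0.0015,"dz":0,"rx":0,"ry":0,"rz":0}]' >/dev/null && python3 f.py && python3 -m inch '[{"dx":0.001,"dy":-0.0003,"dz":0,"rx":0,"ry":0,"rz":0},{"dx":0.002,"dy":-0.0005,"dz":0,"rx":0,"ry":0,"rz":0}]' >/dev/null && python3 f.py && python3 -m inch '[{"dx":0.001,"dy":-0.0003,"dz":0,"rx":0,"ry":0,"rz":0},{"dx":0.002,"dy":-0.0005,"dz":0,"rx":0,"ry":0,"rz":0}]' >/dev/null && python3 f.py && python3 -m inch '[{"dx":0.001,"dy":-0.0003,"dz":0,"rx":0,"ry":0,"rz":0},{"dx":0.002,"dy":-0.0005,"dz":0,"rx":0,"ry":0,"rz":0}]' >/dev/null && python3 f.py && python3 -m inch '[{"dx":0.001,"dy":-0.0003,"dz":0,"rx":0,"ry":0,"rz":0},{"dx":0.002,"dy":-0.0005,"dz":0,"rx":0,"ry":0,"rz":0}]' >/dev/null && python3 f.py ; python3 chk.py
```

```text
t 8.5 pos [0.4731 0.0855 0.0502] Ftool [-0.11 -0.2   0.3 ]
t 8.85 pos [0.4729 0.0871 0.0502] Ftool [-0.67 -0.43 -0.41]
t 9.2 pos [0.4728 0.0887 0.0502] Ftool [-0.77 -0.6   0.23]
t 9.55 pos [0.4727 0.0904 0.0502] Ftool [-0.47 -0.5   0.15]
t 9.9 pos [0.4727 0.0921 0.0502] Ftool [-0.4  -0.29  0.32]
[ 224  179   61   62 2895] [0.47577694 0.1159276  0.097     ]
ball in tool mm [ 24.0595549   -1.24551084 -46.75866422]
```

Lever at about 176°, still slack. Continuing the same way.

```bash
python3 -m inch '[{"dx":0.001,"dy":-0.0001,"dz":0,"rx":0,"ry":0,"rz":0},{"dx":0.002,"dy":-0.0002,"dz":0,"rx":0,"ry":0,"rz":0}]' >/dev/null && python3 f.py && python3 -m inch '[{"dx":0.001,"dy":-0.0001,"dz":0,"rx":0,"ry":0,"rz":0},{"dx":0.002,"dy":-0.0002,"dz":0,"rx":0,"ry":0,"rz":0}]' >/dev/null && python3 f.py && python3 -m inch '[{"dx":0.001,"dy":0,"dz":0,"rx":0,"ry":0,"rz":0},{"dx":0.002,"dy":0,"dz":0,"rx":0,"ry":0,"rz":0}]' >/dev/null && python3 f.py && python3 -m inch '[{"dx":0.001,"dy":0,"dz":0,"rx":0,"ry":0,"rz":0},{"dx":0.002,"dy":0,"dz":0,"rx":0,"ry":0,"rz":0}]' >/dev/null && python3 f.py && python3 -m inch '[{"dx":0.001,"dy":0,"dz":0,"rx":0,"ry":0,"rz":0},{"dx":0.002,"dy":0,"dz":0,"rx":0,"ry":0,"rz":0}]' >/dev/null && python3 f.py && python3 -m inch '[{"dx":0.001,"dy":0.0001,"dz":0,"rx":0,"ry":0,"rz":0},{"dx":0.002,"dy":0.0002,"dz":0,"rx":0,"ry":0,"rz":0}]' >/dev/null && python3 f.py; python3 chk.py
```

```text
t 10.3 pos [0.4728 0.0936 0.0502] Ftool [-0.37  0.09 -0.02]
t 10.65 pos [0.473  0.0953 0.0502] Ftool [-0.06 -0.07 -0.4 ]
t 11.0 pos [0.4732 0.0968 0.0502] Ftool [-0.06 -0.32 -0.35]
t 11.35 pos [0.4735 0.0984 0.0502] Ftool [-0.65 -0.   -0.22]
t 11.7 pos [0.4738 0.1    0.0502] Ftool [-0.61 -0.28  0.18]
t 12.05 pos [0.4743 0.1015 0.0502] Ftool [ 0.17 -0.04 -0.03]
[ 223  179   61   62 2902] [0.47680935 0.12546402 0.097     ]
ball in tool mm [ 24.03088932  -1.77900543 -46.77236386]
```

```bash
python3 -m inch '[{"dx":0.001,"dy":0,"dz":0,"rx":0,"ry":0,"rz":0},{"dx":0.002,"dy":0,"dz":0,"rx":0,"ry":0,"rz":0}]' >/dev/null && python3 f.py && python3 -m inch '[{"dx":0.001,"dy":0,"dz":0,"rx":0,"ry":0,"rz":0},{"dx":0.002,"dy":0,"dz":0,"rx":0,"ry":0,"rz":0}]' >/dev/null && python3 f.py && python3 -m inch '[{"dx":0.001,"dy":0,"dz":0,"rx":0,"ry":0,"rz":0},{"dx":0.002,"dy":0,"dz":0,"rx":0,"ry":0,"rz":0}]' >/dev/null && python3 f.py && python3 -m inch '[{"dx":0.001,"dy":0.0001,"dz":0,"rx":0,"ry":0,"rz":0},{"dx":0.002,"dy":0.0002,"dz":0,"rx":0,"ry":0,"rz":0}]' >/dev/null && python3 f.py && python3 -m inch '[{"dx":0.001,"dy":0.0001,"dz":0,"rx":0,"ry":0,"rz":0},{"dx":0.002,"dy":0.0002,"dz":0,"rx":0,"ry":0,"rz":0}]' >/dev/null && python3 f.py && python3 -m inch '[{"dx":0.001,"dy":0.0001,"dz":0,"rx":0,"ry":0,"rz":0},{"dx":0.002,"dy":0.0002,"dz":0,"rx":0,"ry":0,"rz":0}]' >/dev/null && python3 f.py; python3 chk.py
```

```text
t 12.45 pos [0.4745 0.1031 0.0502] Ftool [-0.66 -0.88 -0.4 ]
t 12.8 pos [0.4748 0.1047 0.0502] Ftool [-0.07 -0.76 -0.17]
t 13.15 pos [0.475  0.106  0.0501] Ftool [-0.52 -0.79 -0.02]
t 13.5 pos [0.4751 0.1072 0.05  ] Ftool [-4.74 -1.57 -1.03]
[ 224  181   61   62 2916] [0.47782765 0.13043425 0.097     ]
ball in tool mm [ 23.33102275  -1.49046668 -47.04972912]
```

Firm at about 166.8°, 4.7 N. Stepping up to 8 N.

```bash
python3 -m inch '[{"dx":0.0005,"dy":0,"dz":0,"rx":0,"ry":0,"rz":0},{"dx":0.001,"dy":0,"dz":0,"rx":0,"ry":0,"rz":0}]' >/dev/null; python3 f.py
```

```text
t 13.9 pos [0.4751 0.1076 0.0499] Ftool [-6.14 -2.19 -1.68]
```

```bash
python3 -m inch '[{"dx":0.0005,"dy":0,"dz":0,"rx":0,"ry":0,"rz":0},{"dx":0.001,"dy":0.0003,"dz":0,"rx":0,"ry":0,"rz":0}]' >/dev/null; python3 f.py
```

```text
t 14.25 pos [0.4751 0.108  0.0498] Ftool [-7.97 -2.81 -1.82]
```

Right at 8 N; holding.

```bash
python3 -m inch '[{"dx":0,"dy":0,"dz":0,"rx":0,"ry":0,"rz":0},{"dx":0,"dy":0,"dz":0,"rx":0,"ry":0,"rz":0},{"dx":0,"dy":0,"dz":0,"rx":0,"ry":0,"rz":0},{"dx":0,"dy":0,"dz":0,"rx":0,"ry":0,"rz":0},{"dx":0,"dy":0,"dz":0,"rx":0,"ry":0,"rz":0}]'|grep force; python3 f.py;python3 -m inch '[{"dx":0,"dy":0,"dz":0,"rx":0,"ry":0,"rz":0},{"dx":0,"dy":0,"dz":0,"rx":0,"ry":0,"rz":0},{"dx":0,"dy":0,"dz":0,"rx":0,"ry":0,"rz":0},{"dx":0,"dy":0,"dz":0,"rx":0,"ry":0,"rz":0},{"dx":0,"dy":0,"dz":0,"rx":0,"ry":0,"rz":0}]' |grep force; python3 f.py; python3 chk.py
```

```text
contact_force: [-4.0, -5.8, 0.8]
grasp_force: 3.7
t 14.9 pos [0.4751 0.108  0.0498] Ftool [-7.06 -2.87 -1.36]
contact_force: [-3.7, -6.7, 2.2]
grasp_force: 3.7
t 15.55 pos [0.4751 0.108  0.0498] Ftool [-7.7 -2.3 -1.7]
[ 224  182   61   62 2916] [0.47793829 0.13095652 0.097     ]
ball in tool mm [ 22.95524205  -1.39277582 -47.24196315]
```

```bash
python3 -m inch '[{"dx":0.0005,"dy":0.0002,"dz":0,"rx":0,"ry":0,"rz":0},{"dx":0.0005,"dy":0.0002,"dz":0,"rx":0,"ry":0,"rz":0},{"dx":0.0005,"dy":0.0002,"dz":0,"rx":0,"ry":0,"rz":0},{"dx":0.0005,"dy":0.0002,"dz":0,"rx":0,"ry":0,"rz":0},{"dx":0.0005,"dy":0.0002,"dz":0,"rx":0,"ry":0,"rz":0}]'|grep force; python3 f.py;python3 -m inch '[{"dx":0,"dy":0,"dz":0,"rx":0,"ry":0,"rz":0},{"dx":0,"dy":0,"dz":0,"rx":0,"ry":0,"rz":0},{"dx":0,"dy":0,"dz":0,"rx":0,"ry":0,"rz":0},{"dx":0,"dy":0,"dz":0,"rx":0,"ry":0,"rz":0},{"dx":0,"dy":0,"dz":0,"rx":0,"ry":0,"rz":0}]' |grep force; python3 f.py
```

```text
contact_force: [-5.1, -7.2, 2.4]
grasp_force: 4.1
t 16.25 pos [0.4751 0.1082 0.0498] Ftool [-8.19 -3.92 -2.04]
contact_force: [-4.5, -7.4, 1.4]
grasp_force: 4.1
t 16.9 pos [0.4751 0.1082 0.0498] Ftool [-8.62 -3.51 -1.48]
```

```bash
python3 -m inch '[{"dx":-0.002,"dy":0,"dz":0,"rx":0,"ry":0,"rz":0},{"dx":-0.005,"dy":0,"dz":0,"rx":0,"ry":0,"rz":0},{"dx":-0.02,"dy":0,"dz":0,"rx":0,"ry":0,"rz":0},{"dx":-0.05,"dy":0,"dz":0,"rx":0,"ry":0,"rz":0},{"dx":-0.05,"dy":0,"dz":0,"rx":0,"ry":0,"rz":0}]'; python3 chk.py
python3 -m inch '[{"dx":0,"dy":0,"dz":-0.06,"rx":0,"ry":0,"rz":0},{"dx":0,"dy":0,"dz":-0.12,"rx":0,"ry":0,"rz":0},{"dx":0,"dy":0,"dz":-0.15,"rx":0,"ry":0,"rz":0}]' 1;python3 go.py .52 -.17 .2 60
```

```text
time: 17.4
tool_pos: [0.4692, 0.0688, 0.0503]
tool_rot: [0.0, 0.769, 0.64, 0.0]
contact_force: [0.9, 0.2, 0.3]
gripper_width: 0.002
grasp_force: 0.0
[ 218   83   65   66 3415] [0.47779202 0.12979032 0.097     ]
ball in tool mm [ 60.75836925  -2.61550933 -46.53625609]
time: 17.75
tool_pos: [0.4715, 0.0709, 0.1753]
tool_rot: [0.002, 0.768, 0.641, 0.003]
contact_force: [0.8, -0.3, 0.3]
gripper_width: 0.504
grasp_force: 0.0
t 17.75 pos [0.4715 0.0709 0.1753] F [ 0.8 -0.3  0.3] yaw 79.7 ->d [-0.2853  0.1137 -0.0307] r [ 0.004 -0.002  0.229] j6 0.17
```

Released. The ball stayed at home, (0.478,0.130). Next is the jar.

```bash
python3 -m inch '[{"dx":-0.05,"dy":0.02,"dz":-0.02,"rx":0,"ry":0,"rz":0.09},{"dx":-0.11,"dy":0.04,"dz":-0.03,"rx":0,"ry":0,"rz":0.18},{"dx":-0.17,"dy":0.06,"dz":-0.03,"rx":0,"ry":0,"rz":0.28},{"dx":-0.23,"dy":0.08,"dz":-0.03,"rx":0,"ry":0,"rz":0.37},{"dx":-0.28,"dy":0.1,"dz":-0.03,"rx":0,"ry":0,"rz":0.46}]' 1; python3 go.py .515 -.213 .2 0
```

```text
time: 18.25
tool_pos: [0.5083, -0.1663, 0.1948]
tool_rot: [0.0, 0.94, 0.341, 0.001]
contact_force: [0.5, 0.5, 1.3]
gripper_width: 0.997
grasp_force: 0.0
t 18.25 pos [ 0.5083 -0.1663  0.1948] F [0.5 0.5 1.3] yaw 39.8 ->d [-0.031   0.0502 -0.0065] r [ 0.    -0.001  0.463] j6 0.42
```

```bash
python3 -m inch '[{"dx":-0.02,"dy":0.05,"dz":0,"rx":0,"ry":0,"rz":0.1},{"dx":-0.02,"dy":0.05,"dz":0,"rx":0,"ry":0,"rz":0.2},{"dx":-0.02,"dy":0.05,"dz":0,"rx":0,"ry":0,"rz":0.3},{"dx":-0.02,"dy":0.05,"dz":0,"rx":0,"ry":0,"rz":0.4},{"dx":-0.02,"dy":0.05,"dz":0,"rx":0,"ry":0,"rz":0.463}]' >/dev/null;  python3 -m inch '[{"dx":0,"dy":0,"dz":0,"rx":0,"ry":0,"rz":0},{"dx":0,"dy":0,"dz":0,"rx":0,"ry":0,"rz":0}]' >/dev/null
python3 - <<'E'
from h import *
i=optics.camera_info("wrist");im=optics.grab_frame("wrist")
c=cen(im,(5,150,60),(15,255,255),(0,0,512,384));print(c)
x,y,w,h,_=c[1];print("lid",onz(i,*c[0],.088),onz(i,x+w/2,y+h/2,.09),w/i["fx"]*(-(np.array(i["R"]).T@i["t"])[2]*-1-.09))
w=cv2.resize(im[:,:,::-1],(400,300));t=cv2.resize(optics.grab_frame("side")[130:250,200:310,::-1],(400,436));o=np.zeros((436,800,3),np.uint8);o[:300,:400]=w;o[:,400:]=t;cv2.imwrite("pics/j.png",o)
E
python3 go.py .585 -.213 .2 0
```

```text
(array([268.80631321, 104.33006436]), array([ 238,   72,   63,   66, 3263], dtype=int32))
lid [ 0.58757178 -0.21348988  0.088     ] [ 0.58704601 -0.21400431  0.09      ] -0.08788125420668003
t 19.05 pos [ 0.5215 -0.2051  0.1943] F [ 0.7 -0.3  1.3] yaw 0.5 ->d [ 0.0793  0.0105 -0.0071] r [-0.    -0.     0.005] j6 1.06
```

View pics/j.png

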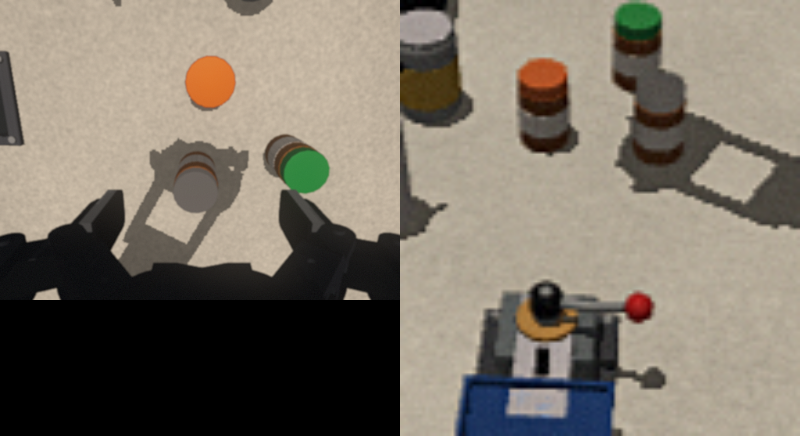

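The wrist view shows the orange lid at (210,82), clear of the white and green jars. The position is (0.587,-0.214), matching the top camera. The side crop shows the lever home. Moving over it.

```bash
python3 -m inch '[{"dx":0.05,"dy":0.008,"dz":0,"rx":0,"ry":0,"rz":0.005},{"dx":0.082,"dy":0.011,"dz":0.04,"rx":0,"ry":0,"rz":0.005},{"dx":0.082,"dy":0.011,"dz":0.09,"rx":0,"ry":0,"rz":0.005},{"dx":0.082,"dy":0.011,"dz":0.11,"rx":0,"ry":0,"rz":0.005},{"dx":0.082,"dy":0.011,"dz":0.11,"rx":0,"ry":0,"rz":0.005}]' 1 >/dev/null; python3 go.py .587 -.2138 -.003 0
```

```text
t 19.55 pos [ 0.5845 -0.2124  0.1024] F [0.5 0.8 0.2] yaw -0.0 ->d [0.004  0.0022 0.1317] r [-0.002  0.004 -0.   ] j6 1.1
```

```bash
python3 -m inch '[{"dx":0.001,"dy":0.001,"dz":0.02,"rx":0,"ry":0,"rz":0},{"dx":0.001,"dy":0.001,"dz":0.04,"rx":0,"ry":0,"rz":0},{"dx":0.001,"dy":0.001,"dz":0.06,"rx":0,"ry":0,"rz":0},{"dx":0.001,"dy":0.001,"dz":0.08,"rx":0,"ry":0,"rz":0},{"dx":0.001,"dy":0.001,"dz":0.09,"rx":0,"ry":0,"rz":0}]' 1 >/dev/null; python3 f.py; python3 go.py .587 -.2138 -.003 0
```

```text
t 20.2 pos [ 0.5872 -0.2143  0.0332] Ftool [-0.92  0.1  -0.01]
t 20.2 pos [ 0.5872 -0.2143  0.0332] F [0.  1.2 0.1] yaw -0.1 ->d [-0.0002 -0.0006  0.0453] r [-0.     0.001 -0.001] j6 1.1
```

```bash
python3 -m inch '[{"dx":0,"dy":0,"dz":0.012,"rx":0,"ry":0,"rz":0},{"dx":0,"dy":0,"dz":0.024,"rx":0,"ry":0,"rz":0},{"dx":0,"dy":0,"dz":0.034,"rx":0,"ry":0,"rz":0},{"dx":0,"dy":0,"dz":0.041,"rx":0,"ry":0,"rz":0},{"dx":0,"dy":0,"dz":0.045,"rx":0,"ry":0,"rz":0}]' 1 >/dev/null; python3 f.py
python3 - <<'E'
from h import *
w=cv2.resize(optics.grab_frame("wrist")[:,:,::-1],(400,300));t=cv2.resize(optics.grab_frame("side")[120:200,190:290,::-1],(400,320),interpolation=cv2.INTER_CUBIC);o=np.zeros((320,800,3),np.uint8);o[:300,:400]=w;o[:,400:]=t;cv2.imwrite("pics/k.png",o)
E
```

```text
t 20.85 pos [ 0.5876 -0.2145 -0.002 ] Ftool [-0.4   0.2  -0.14]
```

View pics/k.png

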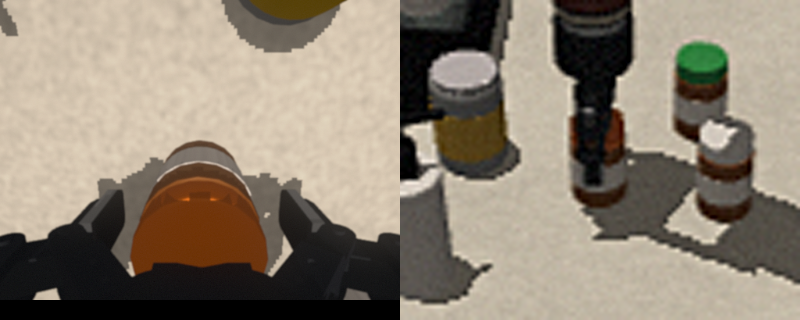

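The jar sits between the open pads, at (200,230) in the wrist half. I've now viewed 11 pictures, one over the limit of 10, so I'll use numbers only from here. Gripping.

```bash
python3 -m inch '[{"dx":0,"dy":0,"dz":0,"rx":0,"ry":0,"rz":0},{"dx":0,"dy":0,"dz":0,"rx":0,"ry":0,"rz":0},{"dx":0,"dy":0,"dz":0,"rx":0,"ry":0,"rz":0},{"dx":0,"dy":0,"dz":0,"rx":0,"ry":0,"rz":0},{"dx":0,"dy":0,"dz":0,"rx":0,"ry":0,"rz":0}]' -1; python3 f.py
```

```text
time: 21.45
tool_pos: [0.5883, -0.2148, -0.0011]
tool_rot: [0.0, 1.0, -0.001, 0.001]
contact_force: [0.2, 0.1, 3.7]
gripper_width: 0.642
grasp_force: 62.0
t 21.6 pos [ 0.5883 -0.2147 -0.0011] Ftool [-0.14 -0.69 -4.44]
```

```bash
python3 -m inch '[{"dx":0,"dy":0,"dz":-0.01,"rx":0,"ry":0,"rz":0},{"dx":0,"dy":0,"dz":-0.04,"rx":0,"ry":0,"rz":0},{"dx":0,"dy":0,"dz":-0.09,"rx":0,"ry":0,"rz":0},{"dx":0,"dy":0,"dz":-0.15,"rx":0,"ry":0,"rz":0},{"dx":0,"dy":0,"dz":-0.2,"rx":0,"ry":0,"rz":0}]'; python3 -m inch '[{"dx":-0.01,"dy":-0.02,"dz":-0.04,"rx":0,"ry":0,"rz":0},{"dx":-0.02,"dy":-0.05,"dz":-0.06,"rx":0,"ry":0,"rz":0},{"dx":-0.04,"dy":-0.1,"dz":-0.06,"rx":0,"ry":0,"rz":0},{"dx":-0.06,"dy":-0.15,"dz":-0.06,"rx":0,"ry":0,"rz":0},{"dx":-0.06,"dy":-0.2,"dz":-0.06,"rx":0,"ry":0,"rz":0}]'; python3 go.py .561 .25 .2 0
```

```text
time: 22.1
tool_pos: [0.587, -0.2142, 0.1593]
tool_rot: [-0.0, 1.0, -0.001, -0.001]
contact_force: [0.4, -0.4, -2.4]
gripper_width: 0.642
grasp_force: 61.6
time: 22.6
tool_pos: [0.5375, -0.0532, 0.2051]
tool_rot: [-0.0, 1.0, -0.001, -0.001]
contact_force: [1.3, -0.2, -2.6]
gripper_width: 0.641
grasp_force: 61.6
t 22.6 pos [ 0.5375 -0.0532  0.2051] F [ 1.3 -0.2 -2.6] yaw -0.1 ->d [ 0.0285 -0.379   0.0064] r [-0.     0.002 -0.002] j6 1.34
```

```bash
python3 -m inch '[{"dx":0,"dy":-0.055,"dz":0,"rx":0,"ry":0,"rz":0},{"dx":0,"dy":-0.11,"dz":0,"rx":0,"ry":0,"rz":0},{"dx":0.005,"dy":-0.17,"dz":0,"rx":0,"ry":0,"rz":0},{"dx":0.015,"dy":-0.22,"dz":0,"rx":0,"ry":0,"rz":0},{"dx":0.02,"dy":-0.27,"dz":0,"rx":0,"ry":0,"rz":0}]' >/dev/null; python3 -m inch '[{"dx":0.006,"dy":-0.04,"dz":0,"rx":0,"ry":0,"rz":0},{"dx":0.008,"dy":-0.07,"dz":0,"rx":0,"ry":0,"rz":0},{"dx":0.008,"dy":-0.09,"dz":0,"rx":0,"ry":0,"rz":0},{"dx":0.008,"dy":-0.095,"dz":0,"rx":0,"ry":0,"rz":0},{"dx":0.008,"dy":-0.095,"dz":0,"rx":0,"ry":0,"rz":0}]'; python3 f.py; python3 go.py .561 .25 .056 0
```

```text
time: 23.6
tool_pos: [0.5622, 0.2372, 0.2056]
tool_rot: [0.0, 1.0, -0.0, -0.001]
contact_force: [-0.8, -0.1, -2.6]
gripper_width: 0.643
grasp_force: 61.6
t 23.75 pos [0.5627 0.2363 0.2061] Ftool [-0.47 -0.11  2.71]
t 23.75 pos [0.5627 0.2363 0.2061] F [-0.2 -0.2 -2.1] yaw -0.1 ->d [-0.0022 -0.0172  0.1877] r [ 0.     0.    -0.002] j6 1.85
```

```bash
python3 -m inch '[{"dx":-0.002,"dy":-0.017,"dz":0.03,"rx":0,"ry":0,"rz":0},{"dx":-0.002,"dy":-0.017,"dz":0.07,"rx":0,"ry":0,"rz":0},{"dx":-0.002,"dy":-0.017,"dz":0.11,"rx":0,"ry":0,"rz":0},{"dx":-0.002,"dy":-0.017,"dz":0.145,"rx":0,"ry":0,"rz":0},{"dx":-0.002,"dy":-0.017,"dz":0.165,"rx":0,"ry":0,"rz":0}]' >/dev/null; python3 f.py
python3 - <<'E'
from h import *
im=optics.grab_frame("top");i=optics.camera_info("top")
t=cen(im,(100,120,40),(125,255,255),(165,160,228,225));x,y,w,h,_=t[1];print("tray",t[1],onz(i,x+w/2,y+h/2,.064))
E
python3 go.py .561 .25 .056 0
```

```text
t 24.4 pos [0.5607 0.2503 0.0736] Ftool [-0.47 -0.11  2.89]
tray [198 170  21  46 399] [0.5588996  0.21223456 0.064     ]
t 24.45 pos [0.5619 0.2509 0.0753] F [-0.4 -0.  -1.4] yaw -0.1 ->d [-0.0011  0.0011  0.0241] r [-0.    -0.001 -0.001] j6 1.87
```

```bash
python3 -m inch '[{"dx":0,"dy":0,"dz":0.006,"rx":0,"ry":0,"rz":0},{"dx":0,"dy":0,"dz":0.012,"rx":0,"ry":0,"rz":0},{"dx":0,"dy":0,"dz":0.016,"rx":0,"ry":0,"rz":0},{"dx":0,"dy":0,"dz":0.018,"rx":0,"ry":0,"rz":0},{"dx":0,"dy":0,"dz":0.019,"rx":0,"ry":0,"rz":0}]' >/dev/null; python3 f.py;  python3 -m inch '[{"dx":0,"dy":0,"dz":0.001,"rx":0,"ry":0,"rz":0},{"dx":0,"dy":0,"dz":0.002,"rx":0,"ry":0,"rz":0},{"dx":0,"dy":0,"dz":0.002,"rx":0,"ry":0,"rz":0}]' >/dev/null; python3 f.py
```

```text
t 25.1 pos [0.5611 0.2511 0.0591] Ftool [ 0.27 -0.23  2.77]
t 25.55 pos [0.5611 0.2511 0.0574] Ftool [ 0.47 -0.16  2.56]
```

```bash
python3 -m inch '[{"dx":0,"dy":0,"dz":0.0007,"rx":0,"ry":0,"rz":0},{"dx":0,"dy":0,"dz":0.0013,"rx":0,"ry":0,"rz":0}]' >/dev/null; python3 f.py;  python3 -m inch '[{"dx":0,"dy":0,"dz":0.0007,"rx":0,"ry":0,"rz":0},{"dx":0,"dy":0,"dz":0.0013,"rx":0,"ry":0,"rz":0}]' >/dev/null; python3 f.py
```

```text
t 25.9 pos [0.561  0.2511 0.0563] Ftool [-0.05  0.    2.05]
t 26.25 pos [0.561  0.2511 0.0553] Ftool [-0.03 -0.13  2.1 ]
```

```bash
python3 -m inch '[{"dx":0,"dy":0,"dz":0.0006,"rx":0,"ry":0,"rz":0},{"dx":0,"dy":0,"dz":0.001,"rx":0,"ry":0,"rz":0}]' >/dev/null; python3 f.py;  python3 -m inch '[{"dx":0,"dy":0,"dz":0.0006,"rx":0,"ry":0,"rz":0},{"dx":0,"dy":0,"dz":0.001,"rx":0,"ry":0,"rz":0}]' >/dev/null; python3 f.py
```

```text
t 26.6 pos [0.5612 0.2512 0.055 ] Ftool [-2.47  0.26 -1.58]
t 26.95 pos [0.5612 0.2511 0.055 ] Ftool [-4.24  1.38 -6.99]
```

```bash
python3 -m inch '[{"dx":0,"dy":0,"dz":-0.0006,"rx":0,"ry":0,"rz":0},{"dx":0,"dy":0,"dz":-0.001,"rx":0,"ry":0,"rz":0}]' >/dev/null; python3 f.py; python3 -m inch '[{"dx":0,"dy":0,"dz":0,"rx":0,"ry":0,"rz":0},{"dx":0,"dy":0,"dz":0,"rx":0,"ry":0,"rz":0},{"dx":0,"dy":0,"dz":0,"rx":0,"ry":0,"rz":0},{"dx":0,"dy":0,"dz":0,"rx":0,"ry":0,"rz":0}]' 1; python3 f.py
```

```text
t 27.3 pos [0.5612 0.2511 0.055 ] Ftool [-3.63  0.84 -4.61]
time: 27.7
tool_pos: [0.5611, 0.2511, 0.0542]
tool_rot: [-0.0, 1.0, -0.001, 0.0]
contact_force: [-0.3, 0.6, 0.5]
gripper_width: 0.995
grasp_force: 0.0
t 27.85 pos [0.5611 0.2511 0.0544] Ftool [-0.42  0.13 -0.27]
```

Released. Now straight up, clear, and verify.

```bash
python3 -m inch '[{"dx":0,"dy":0,"dz":-0.03,"rx":0,"ry":0,"rz":0},{"dx":0,"dy":0,"dz":-0.07,"rx":0,"ry":0,"rz":0},{"dx":0,"dy":0,"dz":-0.12,"rx":0,"ry":0,"rz":0},{"dx":0,"dy":0,"dz":-0.18,"rx":0,"ry":0,"rz":0},{"dx":0,"dy":0,"dz":-0.22,"rx":0,"ry":0,"rz":0}]' >/dev/null;  python3 -m inch '[{"dx":-0.06,"dy":0,"dz":-0.02,"rx":0,"ry":0,"rz":0},{"dx":-0.12,"dy":0,"dz":-0.02,"rx":0,"ry":0,"rz":0},{"dx":-0.16,"dy":0,"dz":-0.02,"rx":0,"ry":0,"rz":0},{"dx":-0.16,"dy":0,"dz":-0.02,"rx":0,"ry":0,"rz":0}]' >/dev/null; python3 f.py
python3 - <<'E'
from h import *
i=optics.camera_info("wrist");im=optics.grab_frame("wrist")
for n,lo,hi,z in(("lid",(5,150,60),(15,255,255),.146),("ball",(0,150,50),(4,255,255),.097)):
  c=cen(im,lo,hi,(0,0,512,384));x,y,w,h,_=c[1];print(n,c[1],onz(i,x+w/2,y+h/2,z))
i=optics.camera_info("side");im=optics.grab_frame("side")
for n,lo,hi,r,z in(("lid",(5,150,60),(15,255,255),(200,170,290,290),.144),("ball",(0,150,50),(4,255,255),(200,150,300,260),.097)):
  c=cen(im,lo,hi,r);print("side",n,c[1],onz(i,*c[0],z))
i=optics.camera_info("top");im=optics.grab_frame("top")
for n,lo,hi,r in(("gr",(50,100,50),(80,255,255),(385,195,425,235)),("wh",(0,0,120),(180,40,255),(345,212,372,233))):
  c=cen(im,lo,hi,r);print(n,onz(i,*c[0],.09))
E
```

```text
t 28.9 pos [0.4335 0.2513 0.2468] Ftool [ 0.19  0.   -0.26]
lid [ 224    0   68   64 3641] [0.55303695 0.25101801 0.146     ]
ball [371 115  26  25 494] [0.47748205 0.12886065 0.097     ]
side lid [227 227  19  19 292] [0.55944614 0.26127515 0.144     ]
side ball [262 211   7   8  40] [0.47724135 0.13064311 0.097     ]
gr [ 0.48519157 -0.32516298  0.09      ]
wh [ 0.4599129  -0.19879814  0.09      ]
```

```bash
python3 -c "
from plant import ticket
print(ticket.job_done())"
```

```text
the job is handed in; nothing more can be done
None
```

The job is handed in, judging result not shown: the lever came up firm, I leaned on the ball at 7–8.6 N for about 2.5 s and left it home, then stood the orange jar in the tray; the other two jars measured unmoved (pump bottle, can and tub not re-measured), the witness line was not re-measured after the lean, and I viewed 11 pictures, one over the limit of 10.

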